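# Tighten the canister bung until it clicks

## Robot

A 6-joint arm with a two-finger parallel gripper is mounted at the origin on the work surface. World frame = base frame: x ahead of the robot, y to its left, z up, the work surface at z = 0. Lengths are in m, angles in rad, forces in N, time in s.
With the tool pointing down it reaches from about 0.375 to 0.925 m from the base axis. Payload 5.7 kg.
Tool frame: the origin (TCP) lies midway between the tips of the shut fingers; the grasp point (between the pads) lies 19 mm behind it; z points along the fingers, x is the direction in which the jaws open and shut, and the axes are right-handed (so a half turn about z gives the same grasp; the last joint's range is limited). The gripper opens to 88 mm and grips with 3 to 60 N. Pads are 20 mm wide; open, the fingers measure 115 mm over their backs; the gripper's body (75 mm by 178 mm) begins 61 mm behind the grasp point.
Start: joints at [1.025, 0.359, 1.51, -0, 1.272, -0.115], TCP at [0.251, 0.545, 0.188] pointing down, gripper open.
Joint ranges: [-2.97, 2.97], [-1.01, 2.36], [0.21, 2.38], [-0.96, 4.11], [0.2, 2.71], [-2.98, 2.98]. Speed limits (rad/s): [2.39, 2.39, 3.14, 3.14, 3.14, 3.14].

## Interface

Orientations are given as a unit quaternion [x, y, z, w].
In Python, from bench import move_ptp, servo_line, goto_joints, move_gripper, sleep, inverse_kinematics, capture, PlanningError, close_job, spot_in, silhouettes, current_clock, current_joint_pos, current_qvel, current_joint_torque, current_position, current_orientation, current_force, current_torque, current_finger_gap gives the robot as it stands. Calls block until the motion is done:
- move_ptp(position, orientation): joint-space move of the TCP to a pose.
- servo_line(position, orientation=None, rate=0.15, contact_N=None): straight line of the TCP; orientation=None keeps the orientation; rate is the mean speed in m/s. With contact_N (N) it stops when the force on the tool has changed by that much, and returns True; else False.
- goto_joints(angles): joint-space move.
- move_gripper(opening): finger opening in m; the grip force is fixed at half the most; returns when the fingers have stopped.
- sleep(seconds).
- inverse_kinematics(position, orientation): joint angles nearest the present ones, or None.
- capture(name): name is "scene" or "side" or "wrist"; returns a dict with "image" (420x560x3 uint8, blue, green, red), "range_z" (420x560 float32, m along the optical axis (not along the pixel's ray), 0 where there is no reading), "intrinsics" (3x3 intrinsics, pixels), "k1" (the pictures are not rectified: a ray, as slopes to the right and down, at radius r is drawn at 1 + k1 r^2 times it, then the intrinsics apply), "R" (3x3) and "t" (3): a world point X has camera coordinates R X + t. Camera axes: x right, y down, z forward; pixel columns grow to the right and rows downward; lengths in m; the calibration is good to about 2 mm. A picture is of the moment at which its call begins.
A pose or a line that the arm cannot do raises PlanningError and nothing moves.
- close_job(): hands the job in, once; it reports no verdict.
Trained networks look in the newest picture that a camera, given by its name, has taken for a name from the list of things; names that differ only in an ending like _2 or _b are one class to them, and where a whole thing is asked for, a point or a joint stands for the part that bears it (a point fixed in the world has none). Each returns a list of dicts, best first, with "conf" (0 to 1); they miss things now and then, are a little off and sometimes report something else, mostly with a low value. They report only what shows in the picture. A call takes as long as a camera call. They do not tell look-alikes from the thing itself.
- spot_in(camera, query): "xy" ([column, row] in pixels, amid what is visible of it).
- silhouettes(camera, query): "region" (420x560 bool, what is visible of it) and "xy" ([column, row] in pixels, amid what is visible of it).
Readings, each from a call of its own:
- current_clock(): time.
- current_joint_pos(): joint angles.
- current_qvel(): joint speeds.
- current_joint_torque(): joint torques, N m.
- current_position(): TCP position.
- current_orientation(): TCP orientation.
- current_force(): force on the tool from outside, world axes, zero at the start.
- current_torque(): the same for the moment, N m.
- current_finger_gap(): finger opening in m.
Only numpy, scipy, OpenCV 4.12 (cv2) and the standard library are available. Lean on these libraries where they do the work, as an engineer would, in place of code of your own. Each camera call takes 0.05 s, during which the arm holds its last target. There are 200 camera calls.

## Task

Take the black bung key, set its socket fully down over the square head of the bung on the white canister, and turn it clockwise (seen from above) until the torque-limiting head clicks and slips at the end of the thread. Stop after the first click (a second or third does no harm, a fourth spoils the ratchet), do not loosen it again, and let go with the key left standing upright on the head; do not press hard on the bung, and leave the other things on the counter alone.

Things in the scene. Friction and masses are not known exactly. Their poses are not given: they have to be found in the camera images.
- key_bar (a point): Bung key: black plastic, loose, 90 g, standing upright. This point is on its vertical axis in the wing bar on top, 42 mm above the key's underside. The bar runs along this point's x, 66 mm long, 14 mm thick (y), from 23 to 57 mm above the underside; z is up. Fully seated on the head, this point is 25 mm above head_top.
- key_socket (a point): Centre of the mouth of the key's socket, in its underside. The socket block under the bar is 40 x 40 mm and 23 mm high; its square blind hole is 24.2 mm wide and 17 mm deep, sides parallel to the bar (x) and across it (y), edges not chamfered.
- head_top (a point): Centre of the flat top of the bung's grey square drive head: 22 mm square, sides parallel to this point's x and y, 18 mm high, the top 4 mm tapering to 16 mm square. The key fits in any of the four quarter turns, with about 6 degrees of play each way. It starts 0.6 to 1.6 mm higher than when the thread is home; home, this point is 45.3 mm above canister_top.
- head_foot (a point): Centre of the foot of the square head, on a 48 mm flange over the round white neck (72 mm across). Turned clockwise from above, the thread runs at 0.03 to 0.15 N m for an unknown 0.6 to 1.6 rad, sinking 1 mm per rad, then stops dead; further turning builds up to about 0.3 N m, then the torque falls below zero as the head clicks over its ratchet, 0.3 to 0.4 rad past the stop. Turned back, it unscrews.
- ratchet (a joint): How far the head has slipped clockwise on its inner ratchet, rad: 0 at the start, under 0.1 while the thread still runs; one click each 45 degrees: about 0.75 after one click, 1.55 after two, 2.35 after three. Each time it snaps over on its own from about 0.37 rad past the last notch to the next notch.
- canister_top (a point): Centre of the top face of the white plastic canister (full, does not move): 200 mm (x) by 250 mm (y), 115 mm high; z is up. The neck's axis stands 20 mm towards -y from here and the neck is 24 mm high; a carrying handle rises 33 mm above the top face along the edge at +105 mm in y.
- spray_mid (a point): Bystander: pale bottle with a blue cap, 60 mm across, 170 mm high; this point is half-way up. Leave alone.
- bowl_mid (a point): Bystander: round steel bowl, 100 mm across, 45 mm high; this point is half-way up. Leave alone.
- pad_mid (a point): Bystander: green scouring pad block, 100 x 65 x 28 mm; this point is half-way up. Leave alone.
There are look-alikes about, which are no part of the job. Of the things that look like the part that bears key_bar, the smallest one is meant.

How it is judged:
On the way, in this order (a step that is already met when the one before it is completed fails the run):
1. the key's socket is fully down over the square head (z of key_bar in the frame of head_top below 0.027 m and horizontal distance between key_bar and head_top below 0.005 m and angle between key_bar's own z axis and vertical below 0.12 rad), for 0.2 s.
2. the ratchet has clicked over at least once, with the thread home and the key still on the head (value of joint ratchet above 0.6 rad and z of head_top in the frame of canister_top below 0.0459 m and z of key_bar in the frame of head_top below 0.029 m), for 0.1 s.
At the end, for the whole second after the job is handed in: The ratchet has slipped one to three clicks (0.6 to 2.6 rad), the thread is home (head top within about 0.6 mm of its home height), and the key stands upright (within 0.12 rad), fully down (within 2 mm) and centred (within 5 mm) on the square head, released (all of step 1 and value of joint ratchet between 0.6 and 2.6 rad and z of head_top in the frame of canister_top below 0.0459 m); the robot touches nothing.
It fails at once if the ratchet is ground past a third click (value of joint ratchet above 2.75 rad).
It fails at once if the key is rammed onto or wrenched against the head (over 60 N of contact force) (contact force between key and ratchet above 60 N).
It fails at once if a bystander is moved by more than 30 mm (distance of any of spray_mid, bowl_mid, pad_mid from where it was at the start of the episode above 0.03 m).
It also fails if it takes over 61 s, if anything falls off the work surface, if the arm or the gripper's body presses on something with over 40 N, if the wrist force passes 120 N, or if a joint passes its speed limit or range.

## Working session

There is one attempt and no reset: what is moved stays moved. The work goes in short steps, each a Python script; the robot and the scene stay as the last script left them, time stands still between calls to the robot, and variables do not carry over. Pictures are saved under pics/ and viewed, about 8 in all and at most 12, crops included, and the job is handed in when it is done.

```bash
mkdir -p pics; ls; cat > h.py <<'E'
import numpy as np, cv2
from bench import *
def unproj(c,uv,z=None):
    K=c["intrinsics"];u,v=uv
    d=np.array([(u-K[0,2])/K[0,0],(v-K[1,2])/K[1,1]]);s=d.copy()
    for _ in range(8): s=d/(1+c["k1"]*(s@s))
    return s
def pts(c,mask):
    """world points of masked pixels"""
    K=c["intrinsics"];v,u=np.nonzero(mask&(c["range_z"]>0));Z=c["range_z"][v,u]
    d=np.stack([(u-K[0,2])/K[0,0],(v-K[1,2])/K[1,1]],1);s=d.copy()
    for _ in range(8): s=d/(1+c["k1"]*(s**2).sum(1,keepdims=True))
    P=np.c_[s*Z[:,None],Z]
    return (P-c["t"])@c["R"]
E
python3 - <<'E'
from h import *
for n in("scene","side"):
    c=capture(n);cv2.imwrite(f"pics/{n}0.png",c["image"])
    print(n,"campos",(-c["R"].T@c["t"]).round(3))
    for q in("key_bar","head_top","canister_top","spray_mid","bowl_mid","pad_mid"):
        for d in silhouettes(n,q):
            P=pts(c,d["region"])
            print(q,round(d["conf"],2),np.round(d["xy"]),d["region"].sum(),np.median(P,0).round(3),np.percentile(P,2,0).round(3),np.percentile(P,98,0).round(3))
print(current_clock())
E
```

```text
pics
scene campos [ 1.085 -0.218  0.841]
key_bar 0.97 [228. 236.] 566 [ 0.532 -0.204  0.034] [ 0.497 -0.224  0.001] [ 0.554 -0.178  0.059]
key_bar 0.85 [220. 196.] 1073 [ 0.42  -0.202  0.047] [ 0.34  -0.232  0.   ] [ 0.443 -0.165  0.079]
key_bar 0.67 [289. 233.] 1120 [ 0.567 -0.086  0.049] [ 0.533 -0.127  0.001] [ 0.587 -0.05   0.079]
head_top 0.65 [419. 183.] 361 [0.577 0.178 0.146] [0.55  0.161 0.139] [0.594 0.208 0.164]
canister_top 0.62 [422. 213.] 11615 [0.624 0.18  0.113] [0.485 0.069 0.018] [0.688 0.306 0.144]
spray_mid 0.85 [267. 291.] 1624 [ 0.704 -0.167  0.109] [ 0.674 -0.193  0.01 ] [ 0.717 -0.138  0.171]
bowl_mid 0.94 [154. 300.] 1941 [ 0.623 -0.374  0.02 ] [ 0.59  -0.415  0.002] [ 0.682 -0.328  0.047]
pad_mid 0.96 [133. 241.] 1443 [ 0.479 -0.4    0.028] [ 0.425 -0.443  0.003] [ 0.524 -0.36   0.031]
side campos [0.323 0.391 0.586]
key_bar 0.91 [278. 254.] 1082 [ 0.546 -0.071  0.03 ] [ 0.519 -0.116  0.   ] [ 0.581 -0.044  0.076]
key_bar 0.69 [368. 232.] 1465 [ 0.401 -0.18   0.044] [ 0.372 -0.218 -0.001] [ 0.44  -0.158  0.075]
key_bar 0.67 [177. 327.] 953 [0.566 0.19  0.143] [0.549 0.165 0.138] [0.592 0.207 0.161]
key_bar 0.21 [297. 161.] 966 [ 0.641 -0.386  0.025] [ 0.592 -0.412 -0.002] [ 0.682 -0.319  0.043]
head_top 0.6 [176. 324.] 919 [0.566 0.19  0.143] [0.549 0.165 0.141] [0.592 0.206 0.161]
canister_top 0.78 [182. 362.] 21564 [0.558 0.22  0.113] [0.462 0.094 0.037] [0.67  0.313 0.146]
spray_mid 0.81 [233. 193.] 1712 [ 0.676 -0.144  0.087] [ 0.657 -0.17   0.004] [ 0.705 -0.131  0.168]
bowl_mid 0.93 [297. 162.] 923 [ 0.641 -0.387  0.026] [ 0.592 -0.413  0.002] [ 0.681 -0.319  0.043]
pad_mid 0.96 [365. 178.] 972 [ 0.465 -0.383  0.024] [ 0.417 -0.429  0.002] [ 0.52  -0.354  0.027]
0.7
```

```bash
python3 -c "
import cv2,numpy as np
a=cv2.imread('pics/scene0.png');b=cv2.imread('pics/side0.png');cv2.imwrite('pics/both.png',cv2.resize(np.vstack([a,b]),None,fx=.71,fy=.71) if 0 else cv2.resize(np.hstack([a,b]),(800,300)))"
```

```text
(no output)
```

View pics/scene0.png

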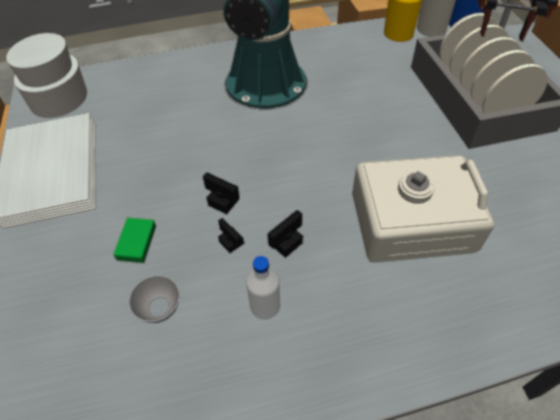

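Three look-alikes: (221,192) and (287,233) are both about 79 mm tall. (230,236) is about 59 mm tall, which fits the described 57 mm, so it is the one meant. I'll check that in a crop and from above.

```bash
python3 - <<'E'
from h import *
from scipy.spatial.transform import Rotation as Ro
a=cv2.imread('pics/scene0.png')[165:270,190:320]
print(Ro.from_quat(current_orientation()).as_matrix().round(2))
w=capture("wrist");Rt=Ro.from_quat(current_orientation()).as_matrix();p=np.array(current_position())
print("cam in tool",(Rt.T@(-w["R"].T@w["t"]-p)).round(3));print("cam axes in tool\n",(Rt.T@w["R"].T).round(2))
q=[1,0,0,0]
# candidate views: compute reachable TCP so camera looks at key
for yaw in (0,np.pi/2,-np.pi/2,np.pi):
    o=(Ro.from_euler('z',yaw)*Ro.from_quat(q)).as_quat()
    j=inverse_kinematics([0.53,-0.205,0.25],o);j2=inverse_kinematics([0.57,0.18,0.3],o)
    print(yaw,None if j is None else np.round(j,2),None if j2 is None else np.round(j2,2))
cv2.imwrite("pics/crop1.png",cv2.resize(a,None,fx=5,fy=5,interpolation=cv2.INTER_CUBIC))
E
```

```text
[[ 0.42  0.91 -0.  ]
 [ 0.91 -0.42 -0.  ]
 [-0.    0.   -1.  ]]
cam in tool [ 0.    -0.074 -0.197]
cam axes in tool
 [[ 1.   -0.   -0.  ]
 [ 0.    0.96  0.27]
 [ 0.   -0.27  0.96]]
0 [-0.49  0.26  1.49 -0.    1.38 -0.49] [ 0.19  0.28  1.35 -0.    1.51  0.19]
1.5707963267948966 [-0.49  0.26  1.49 -0.    1.38 -2.06] [ 0.19  0.28  1.35 -0.    1.51 -1.38]
-1.5707963267948966 [-0.49  0.26  1.49 -0.    1.38  1.08] [ 0.19  0.28  1.35 -0.    1.51  1.76]
3.141592653589793 [-0.49  0.26  1.49 -0.    1.38  2.65] [ 0.19  0.28  1.35 -0.    1.51 -2.95]
```

View pics/crop1.png

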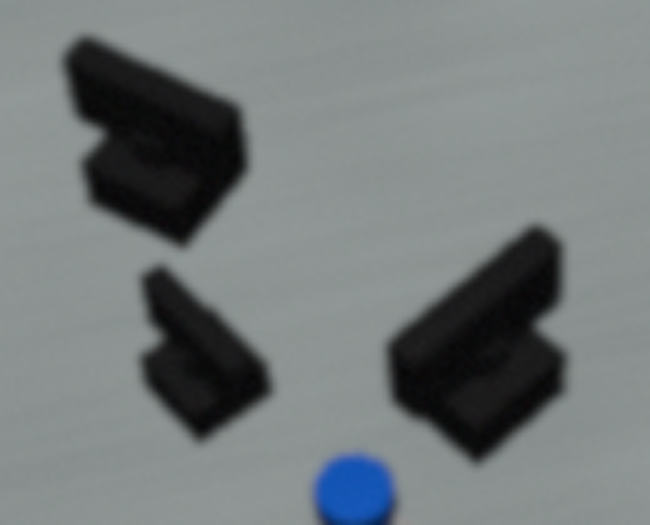

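The crop confirms it: the lower-left key at (230,236) is clearly the smallest. Next I'll look at the head and the key with the wrist camera.

```bash
cat >> h.py <<'E'
def rect(P):
    (c,s,a)=cv2.minAreaRect((P[:,:2]*1000).astype(np.float32))
    if s[0]<s[1]: s=s[::-1];a+=90
    return np.array(c)/1000,np.round(s,1),(a+90)%180-90
def allpts(c): 
    m=np.ones(c["range_z"].shape,bool);m&=c["range_z"]>0;return pts(c,m),np.argwhere(m)
E
python3 - <<'E'
from h import *
im=[]
for n,x,z,ztop,h in(("key",[0.53,-0.203],0.17,0.057,0.012),("head",[0.571,0.187],0.27,0.161,0.010)):
    move_ptp([*x,z],[1,0,0,0]);sleep(.2)
    w=capture("wrist");np.savez(f"{n}.npz",**w);im.append(w["image"])
    P,_=allpts(w);d=np.hypot(*(P[:,:2]-x).T)<0.045
    Q=P[d];Q=Q[Q[:,2]>ztop-h]
    print(n,len(Q),np.percentile(Q[:,2],[5,50,95]).round(4),rect(Q))
    for q in("key_bar","head_top","key_socket"):
        for s in silhouettes("wrist",q):
            S=pts(w,s["region"]);print(q,round(s["conf"],2),np.round(s["xy"]),np.median(S,0).round(4),S[:,2].max().round(4))
cv2.imwrite("pics/w1.png",cv2.resize(np.hstack(im),(800,300)))
print(current_clock())
E
```

```text
key 19480 [0.0576 0.3011 0.3034] (array([ 0.52911407, -0.19273523]), array([90. , 43.9]), 4.951744556427002)
key_bar 0.88 [140. 190.] [ 0.4138 -0.1937  0.0639] 0.0791
key_bar 0.63 [306.  57.] [ 0.5509 -0.0877  0.0741] 0.079
key_bar 0.56 [268. 184.] [ 0.5218 -0.1941  0.0479] 0.0596
key_socket 0.95 [302.  60.] [ 0.5509 -0.0877  0.0738] 0.079
key_socket 0.72 [142. 187.] [ 0.4138 -0.1936  0.0653] 0.0791
key_socket 0.6 [268. 188.] [ 0.5218 -0.194   0.0474] 0.0596
head 19605 [0.3135 0.4008 0.403 ] (array([0.5709762 , 0.19230159]), array([90. , 46.6]), 0.1347045600414276)
key_bar 0.89 [273. 388.] [ 0.563  -0.0935  0.0755] 0.0788
key_bar 0.76 [169. 412.] [ 0.4139 -0.1704  0.017 ] 0.0458
key_bar 0.6 [242. 412.] [ 0.5211 -0.1805  0.0129] 0.025
head_top 0.64 [275. 197.] [0.5714 0.1863 0.1445] 0.1643
key_socket 0.77 [243. 412.] [ 0.5205 -0.1802  0.0131] 0.025
key_socket 0.76 [270. 391.] [ 0.5639 -0.0935  0.0753] 0.0788
key_socket 0.69 [172. 409.] [ 0.4143 -0.1704  0.016 ] 0.0458
5.8667
```

View pics/w1.png

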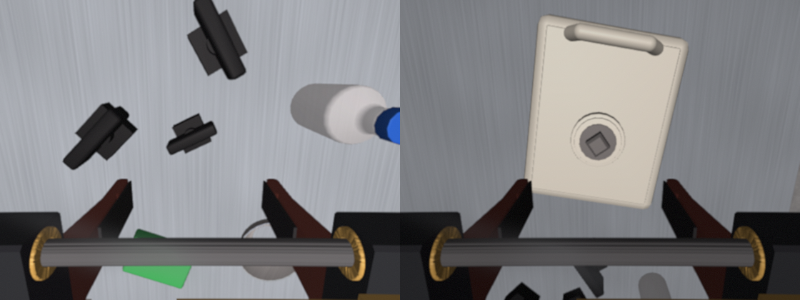

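```bash
python3 - <<'E'
from h import *
for n,x,lo,hi,r in(("key",[0.53,-0.2],0.052,0.066,.05),("head",[0.571,0.187],0.152,0.170,.03)):
    w=dict(np.load(n+".npz"));P,ix=allpts(w)
    Q=P[(np.hypot(*(P[:,:2]-x).T)<r)&(P[:,2]>lo-.004)&(P[:,2]<hi)]
    for a in np.arange(lo,hi,.002): 
        S=Q[Q[:,2]>a]
        if len(S)>20: print(n,round(a,3),len(S),S[:,2].max().round(4),rect(S))
w=dict(np.load("head.npz"));P,_=allpts(w)
C=P[(P[:,2]>.105)&(P[:,2]<.122)&(np.hypot(*(P[:,:2]-[.571,.187]).T)<.2)];print("can",np.median(C,0),rect(C))
a=cv2.resize(dict(np.load("key.npz"))["image"][140:230,210:330],None,fx=4,fy=4,interpolation=2)
b=cv2.resize(w["image"][152:242,215:335],None,fx=4,fy=4,interpolation=2)
cv2.imwrite("pics/c2.png",np.vstack([a,b])[:, :])
E
```

```text
key 0.052 1179 0.0596 (array([ 0.52281573, -0.19913705]), array([65.9, 14.3]), 25.75069808959961)
key 0.054 1138 0.0596 (array([ 0.52288654, -0.19912392]), array([65.8, 14.2]), 25.853042602539062)
key 0.056 979 0.0596 (array([ 0.52294781, -0.19884741]), array([64.6, 13.6]), 25.43045425415039)
key 0.058 127 0.0596 (array([ 0.52257599, -0.19862312]), array([60.6, 11.6]), 26.31584358215332)
head 0.152 659 0.1643 (array([0.57164423, 0.18347231]), array([22.2, 22.1]), -56.25298309326172)
head 0.154 646 0.1643 (array([0.57163428, 0.18340901]), array([22.2, 22.1]), -55.944313049316406)
head 0.156 629 0.1643 (array([0.57163428, 0.18340901]), array([22.2, 22.1]), -55.944313049316406)
head 0.158 600 0.1643 (array([0.57164984, 0.1834838 ]), array([22.1, 21.9]), -55.738037109375)
head 0.16 458 0.1643 (array([0.57109888, 0.18358952]), array([20.4, 20.4]), -56.998287200927734)
head 0.162 173 0.1643 (array([0.57153772, 0.18379568]), array([17.4, 16.9]), 35.14888381958008)
can [0.57428684 0.22470756 0.11509844] (array([0.57526672, 0.20320087]), array([243.5, 194.3]), 80.57839965820312)
```

```bash
python3 -c "
import cv2,numpy as np
a=cv2.imread('pics/c2.png');h=a.shape[0]//2
cv2.imwrite('pics/c3.png',cv2.resize(np.hstack([a[:h],a[h:]]),(800,300)))"
```

```text
(no output)
```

View pics/c3.png

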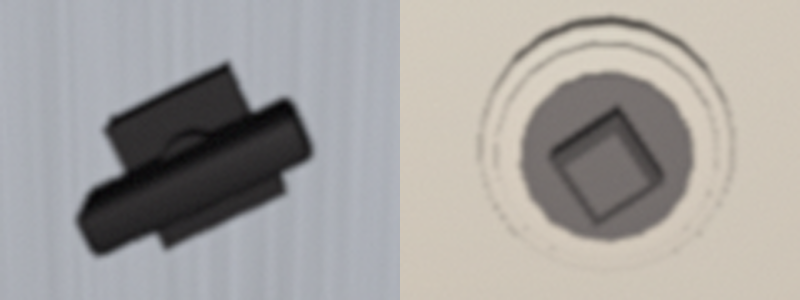

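```bash
cat >> h.py <<'E'
from scipy.spatial.transform import Rotation as Ro
def down(deg): return (Ro.from_euler('z',deg,degrees=True)*Ro.from_quat([1,0,0,0])).as_quat()
def state(): return "t%.1f"%current_clock(),np.round(current_position(),4),"F",np.round(current_force(),1),"T",np.round(current_torque(),2),"gap",round(current_finger_gap(),4)
E
python3 - <<'E'
from h import *
move_ptp([0.571,0.187,0.27],down(115.8));sleep(.2)
w=capture("wrist");P,_=allpts(w)
for a in(.154,.158):
    Q=P[(np.hypot(*(P[:,:2]-[0.571,.184]).T)<.022)&(P[:,2]>a)&(P[:,2]<.17)];print(len(Q),rect(Q))
k=[0.5228,-0.1990]
move_gripper(0.05)
move_ptp([*k,0.12],down(115.8));print(state())
print(servo_line([*k,0.027],rate=.1,contact_N=8),state())
move_gripper(0.0);print(state())
servo_line([*k,0.20],rate=.2);print(state())
E
```

```text
641 (array([0.57212054, 0.18302806]), array([22.3, 22. ]), 33.65972900390625)
596 (array([0.57212036, 0.1830137 ]), array([22.1, 22. ]), 33.7566032409668)
('t10.2', array([ 0.5236, -0.1984,  0.1205]), 'F', array([-0.2,  0.1,  0.2]), 'T', array([ 0.07, -0.04, -0.02]), 'gap', 0.0504)
False ('t11.2', array([ 0.5234, -0.1992,  0.0275]), 'F', array([-0.1,  0.5,  0.2]), 'T', array([ 0.08, -0.06,  0.02]), 'gap', 0.0501)
('t12.1', array([ 0.5228, -0.199 ,  0.027 ]), 'F', array([ 0. , -0.7, -0.1]), 'T', array([ 0.07, -0.01, -0.05]), 'gap', 0.0006)
('t13.1', array([ 0.522 , -0.1986,  0.1989]), 'F', array([-0.1, -0.2,  0.9]), 'T', array([ 0.06, -0.04,  0.  ]), 'gap', 0.0004)
```

The finger gap is about 0 instead of 14 mm, so I look again.

```bash
python3 - <<'E'
from h import *
w=capture("wrist");c=capture("scene");s=capture("side")
cv2.imwrite("pics/g1.png",cv2.resize(np.hstack([w["image"],np.ascontiguousarray(c["image"])]),(800,300)))
P,_=allpts(c);Q=P[(np.hypot(*(P[:,:2]-[.523,-.199]).T)<.045)&(P[:,2]>.046)&(P[:,2]<.07)];print(len(Q),len(Q) and rect(Q))
P,_=allpts(w);Q=P[(np.hypot(*(P[:,:2]-[.523,-.199]).T)<.045)&(P[:,2]>.046)&(P[:,2]<.07)];print(len(Q),len(Q) and rect(Q))
E
```

```text
220 (array([ 0.52418689, -0.20037059]), array([66.3, 14.8]), 25.232471466064453)
976 (array([ 0.52276904, -0.20007379]), array([64.7, 13.5]), 25.980331420898438)
```

View pics/g1.png

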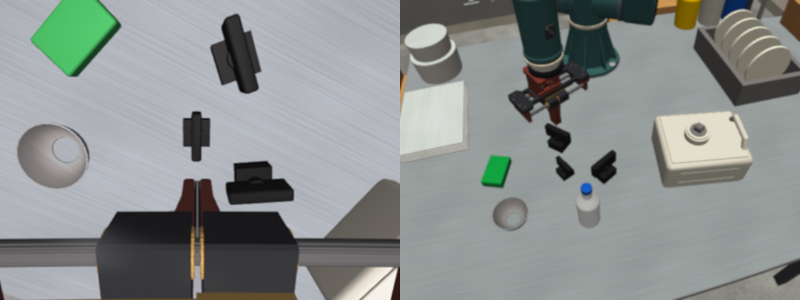

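The key still stands where it was at (195,135) in the left image, aligned with the shut, empty fingers. I'll check whether the reported TCP matches where the cameras see the fingertips.

```bash
python3 - <<'E'
from h import *
p=np.array(current_position());print(p,Ro.from_quat(current_orientation()).as_matrix().round(3).tolist())
print(np.round(current_joint_pos(),3))
out=[]
for n in("scene","side","wrist"):
    c=capture(n);X=c["R"]@p+c["t"];s=X[:2]/X[2];s=s*(1+c["k1"]*(s@s));uv=c["intrinsics"][:2,:2]@s+c["intrinsics"][:2,2]
    P,ix=allpts(c);m=np.linalg.norm(P-p,axis=1)<.06;Q=P[m]
    low=Q[Q[:,2]<np.percentile(Q[:,2],10)] if len(Q) else Q
    print(n,uv.round(1),len(Q),low.mean(0).round(4) if len(Q) else "",Q[:,2].min() if len(Q) else "")
    if n!="wrist":
        im=c["image"].copy();u,v=uv.round().astype(int);im[v,u]=(0,0,255)
        out.append(cv2.resize(im[max(0,v-50):v+100,max(0,u-100):u+100],(400,300),interpolation=2))
cv2.imwrite("pics/g2.png",np.hstack(out))
E
```

```text
[ 0.52190581 -0.19855484  0.19855098] [[-0.435, 0.9, -0.002], [0.9, 0.435, 0.001], [0.002, -0.002, -1.0]]
[-0.487  0.291  1.585 -0.     1.268 -2.508]
scene [221.3 182.9] 133 [ 0.5317 -0.1963  0.2364] 0.23429669556288352
side [317.6 148.3] 178 [ 0.5206 -0.1898  0.2333] 0.23095949507833394
wrist [276.7 244.9] 916 [ 0.5128 -0.2036  0.2353] 0.2327409436932481
```

View pics/g2.png

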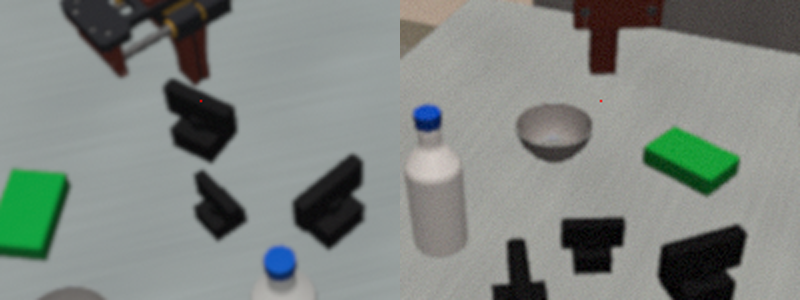

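The reported TCP agrees with the cameras in xy, but the real fingertips sit about 33 mm above it (z≈0.231–0.234 seen, 0.1986 reported). The grasp therefore closed just above the bar. I'll re-measure with the fingers open, then descend with a contact guard.

```bash
python3 - <<'E'
from h import *
k=np.array([0.5232,-0.1998])
move_gripper(0.044)
move_ptp([*k,0.09],down(115.9));sleep(.1)
p=np.array(current_position())
for n in("side","wrist"):
    c=capture(n);P,_=allpts(c);Q=P[(np.hypot(*(P[:,:2]-p[:2]).T)<.06)&(P[:,2]>.09)&(P[:,2]<.2)]
    print(n,len(Q),np.percentile(Q[:,2],[0,1,3]).round(4) if len(Q) else "",p)
try:
    print(servo_line([*k,-0.005],rate=.07,contact_N=5),state())
except PlanningError as e: print("PE",e)
E
```

```text
side 247 [0.1246 0.1256 0.1268] [ 0.5251188  -0.20077021  0.09206152]
wrist 6678 [0.1263 0.1287 0.1312] [ 0.5251188  -0.20077021  0.09206152]
False ('t16.5', array([ 0.5236, -0.2   , -0.0045]), 'F', array([ 0.3, -0.4, -0.3]), 'T', array([ 0.03,  0.  , -0.  ]), 'gap', 0.0438)
```

```bash
python3 - <<'E'
from h import *
k=np.array([0.5232,-0.1998])
move_gripper(0.0);print(state())
servo_line([*k,0.03],rate=.1);print(state());sleep(.2);print(state())
w=capture("wrist");P,_=allpts(w);cv2.imwrite("pics/g3.png",w["image"])
Q=P[(np.hypot(*(P[:,:2]-k).T)<.06)&(P[:,2]>.01)&(P[:,2]<.2)];print(np.percentile(Q[:,2],[1,5,20]))
E
```

```text
('t17.1', array([ 0.5232, -0.1998, -0.005 ]), 'F', array([-0.2, -0. , -0.4]), 'T', array([ 0.05,  0.03, -0.01]), 'gap', 0.0138)
('t17.6', array([ 0.5233, -0.1999,  0.0301]), 'F', array([ 0. ,  0.4, -0.8]), 'T', array([0.  , 0.09, 0.01]), 'gap', 0.0136)
('t17.8', array([ 0.5226, -0.1995,  0.0293]), 'F', array([-0.4, -0.4, -0.1]), 'T', array([ 0.07,  0.01, -0.  ]), 'gap', 0.0144)
[0.05613633 0.08123853 0.15072285]
```

View pics/g3.png

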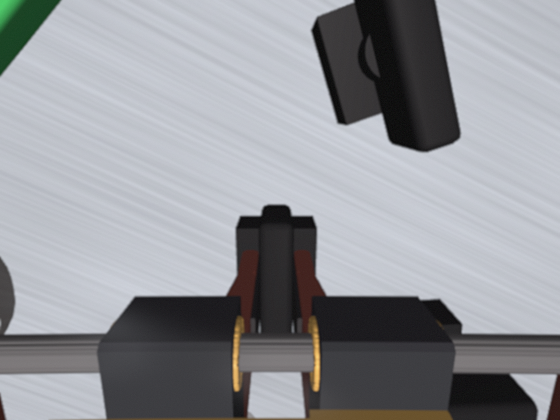

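The gap reads 13.8 mm and the key is held square. Next: carry it over, set it down gently under guard.

```bash
python3 - <<'E'
from h import *
k=np.array([0.5232,-0.1998]);h=np.array([0.5724,0.1834])
servo_line([*k,0.20],rate=.25)
move_ptp([*h,0.20],down(124.0))
servo_line([*h,0.163],rate=.08);sleep(.2);print(state())
print(servo_line([*h,0.1395],rate=.025,contact_N=8),state());sleep(.15);print(state(),np.round(current_joint_pos(),3))
E
```

```text
('t20.9', array([0.5729, 0.1835, 0.1636]), 'F', array([ 0.2,  0.5, -0.9]), 'T', array([ 0.05,  0.04, -0.03]), 'gap', 0.0135)
False ('t22.0', array([0.5723, 0.1834, 0.1396]), 'F', array([-0.8,  0.3,  0.4]), 'T', array([-0.  ,  0.26, -0.01]), 'gap', 0.0138)
('t22.1', array([0.5723, 0.1834, 0.1396]), 'F', array([-1.8, -0.2,  2.3]), 'T', array([0.01, 0.2 , 0.03]), 'gap', 0.0138) [ 0.195  0.406  1.565 -0.     1.17  -1.969]
```

```bash
cat > turn.py <<'E'
from h import *
import sys
h=np.array([0.5724,0.1834])
def rd(n=8):
    f=[];t=[]
    for _ in range(n): f.append(current_force());t.append(current_torque());sleep(.01)
    return np.mean(f,0),np.mean(t,0)
def run(z,nmax,step=.1,stop_on=None):
    q0=np.array(current_joint_pos());peak=0
    yaw0=124.0-np.degrees(q0[5]+1.969)
    a=0
    for i in range(nmax):
        F,T=rd()
        if abs(F[2])<8 and peak<.17: z-=.001*step
        a+=step
        q=inverse_kinematics([*h,z],down(yaw0-np.degrees(a)))
        goto_joints(q);F,T=rd()
        print("t%.1f"%current_clock(),"a%.2f j6 %.3f"%(a,current_joint_pos()[5]),"z%.4f"%z,F.round(1),T.round(3),flush=True)
        peak=max(peak,abs(T[2]))
        if np.linalg.norm(F)>35: print("force");break
        if peak>.17 and abs(T[2])<.5*peak: print("drop");break
    return z
E
python3 - <<'E'
from turn import *
print(servo_line([*h,0.1375],rate=.02,contact_N=5),state());sleep(.1);print(rd())
z=current_position()[2];print(z)
run(z,6)
E
```

```text
False ('t22.4', array([0.5728, 0.1835, 0.1393]), 'F', array([-4.5, -0.7, 13.6]), 'T', array([-0.15,  0.98,  0.03]), 'gap', 0.0139)
(array([-4.352212  , -1.00518123, 13.00851904]), array([-0.1463705 ,  0.95490116,  0.01133958]))
0.13927966824116586
t22.9 a0.10 j6 -1.872 z0.1393 [-2.5 -0.6  5.4] [-0.1    0.557 -0.012]
t23.3 a0.20 j6 -1.772 z0.1392 [-2.7 -0.9  6.2] [-0.13   0.636  0.046]
t23.7 a0.30 j6 -1.672 z0.1391 [-2.9 -1.1  5.9] [-0.153  0.628  0.043]
t24.1 a0.40 j6 -1.572 z0.1390 [-3.1 -1.3  6.2] [-0.19   0.631  0.045]
t24.5 a0.50 j6 -1.472 z0.1389 [-2.8 -1.1  6.6] [-0.185  0.635  0.043]
t24.9 a0.60 j6 -1.372 z0.1388 [-3.3 -1.   6. ] [-0.195  0.652  0.06 ]
```

Bottomed at TCP z≈0.139, with a running torque of about 0.045 N m and steady Fz, so the thread is turning and sinking. I'll carry on.

```bash
python3 - <<'E'
from turn import *
run(0.1388,16)
E
```

```text
t25.2 a0.10 j6 -1.274 z0.1387 [-3.2 -0.9  6.2] [-0.212  0.662  0.064]
t25.6 a0.20 j6 -1.174 z0.1386 [-3.3 -1.2  6.6] [-0.2    0.68   0.067]
t26.0 a0.30 j6 -1.074 z0.1385 [-3.2 -1.2  6.6] [-0.223  0.675  0.055]
t26.4 a0.40 j6 -0.974 z0.1384 [-3.2 -1.3  6.3] [-0.227  0.67   0.057]
t26.8 a0.50 j6 -0.874 z0.1383 [-3.4 -0.8  6.1] [-0.2    0.685  0.071]
t27.2 a0.60 j6 -0.774 z0.1382 [-3.6 -0.6  6.6] [-0.176  0.697  0.047]
t27.5 a0.70 j6 -0.674 z0.1381 [-3.3 -0.6  6.5] [-0.159  0.732  0.041]
t27.9 a0.80 j6 -0.574 z0.1380 [-3.3 -0.5  6.2] [-0.146  0.728  0.053]
t28.3 a0.90 j6 -0.474 z0.1379 [-3.  -0.4  6.6] [-0.139  0.725  0.051]
t28.7 a1.00 j6 -0.374 z0.1378 [-3.2 -0.5  6.7] [-0.129  0.739  0.083]
t29.1 a1.10 j6 -0.275 z0.1377 [-3.5  0.2  7.2] [-0.069  0.782  0.216]
t29.5 a1.20 j6 -0.174 z0.1377 [-3.1  0.1  6.7] [-0.077  0.759  0.137]
t29.8 a1.30 j6 -0.074 z0.1377 [-3.  -0.3  6.6] [-0.112  0.714  0.006]
drop
```

The thread stop was at j6≈-0.4, and the torque has now fallen to zero at the snap-over point. I'll carry on until it settles in the next notch.

```bash
python3 - <<'E'
from turn import *
for i in range(5):
    run(0.1377,1,.08)
    if rd()[1][2]>.12: print("rising");break
w=capture("wrist");np.savez("w4.npz",**w);c=capture("scene");cv2.imwrite("pics/e1.png",np.hstack([w["image"],c["image"]]))
E
```

```text
t30.2 a0.08 j6 0.004 z0.1376 [-2.9 -0.2  7.2] [-0.05   0.686 -0.122]
t30.7 a0.08 j6 0.081 z0.1376 [-2.9  0.   6.8] [-0.006  0.671 -0.074]
t31.1 a0.08 j6 0.159 z0.1376 [-2.2 -0.4  6.4] [-0.067  0.492 -0.037]
t31.6 a0.08 j6 0.236 z0.1376 [-2.1 -0.6  6. ] [-0.173  0.529  0.002]
t32.0 a0.08 j6 0.313 z0.1376 [-3.1 -1.2  7. ] [-0.314  0.669  0.041]
```

The torque went negative (-0.12) and came back to zero near j6≈0.24. That is one click, so I release, retreat straight up and check.

```bash
python3 - <<'E'
from h import *
p=np.array(current_position())
move_gripper(0.044);print(state())
servo_line([*p[:2],0.25],rate=.12);sleep(.3);print(state())
w=capture("wrist");P,_=allpts(w)
Q=P[(np.hypot(*(P[:,:2]-[.572,.183]).T)<.05)&(P[:,2]>.190)&(P[:,2]<.215)];print("bar",np.percentile(Q[:,2],[5,50,95]).round(4),rect(Q))
C=P[(np.hypot(*(P[:,:2]-[.572,.183]).T)<.13)&(P[:,2]>.105)&(P[:,2]<.122)];print("can z",np.median(C[:,2]))
c=capture("scene");P,_=allpts(c);Q=P[(np.hypot(*(P[:,:2]-[.572,.183]).T)<.05)&(P[:,2]>.188)&(P[:,2]<.215)];print("scene bar",np.percentile(Q[:,2],[5,50,95]).round(4),rect(Q))
s=capture("side")
cv2.imwrite("pics/e2.png",cv2.resize(np.hstack([w["image"],s["image"]]),(800,300)))
print(current_clock())
E
```

```text
('t32.9', array([0.5724, 0.1834, 0.1376]), 'F', array([-0.3,  0.3,  0.4]), 'T', array([-0.07,  0.03, -0.01]), 'gap', 0.0439)
('t34.2', array([0.5724, 0.1832, 0.2495]), 'F', array([ 0.2,  0.5, -1.2]), 'T', array([-0.06,  0.1 , -0.03]), 'gap', 0.0442)
bar [0.1979 0.2003 0.2016] (array([0.57229242, 0.18330495]), array([65.6, 14. ]), 85.485107421875)
can z 0.11517793649419596
scene bar [0.1889 0.1994 0.2021] (array([0.57256976, 0.1808143 ]), array([66.3, 16.2]), 85.26685333251953)
34.3833
```

View pics/e2.png

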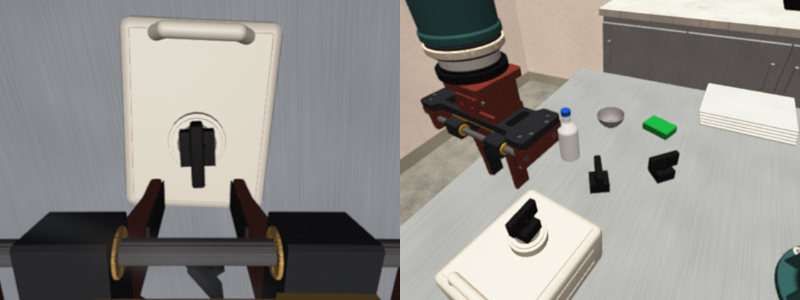

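The key stands upright on the neck, at (197,145) in the left image and (523,220) in the right one. The bar top measures 0.2003 m against 0.2003 m expected when seated and home, and it is centred within 1 mm. Handing in.

```bash
python3 -c "
from bench import *
close_job();print(current_clock())"
```

```text
the job is handed in; nothing more can be done
the job is handed in; nothing more can be done
```

The black bung key is seated on the square head and was turned clockwise to one click. I let go of it standing upright, and the job is handed in. The clock read about 34 s at the last check; `close_job` gave no verdict.

- **Picking the key:** I took the smallest of the three look-alikes, 57 mm tall against about 79 mm for the other two. The first grasp closed empty, because the real fingertips sit about 33 mm above the reported TCP. I corrected for that and the second grasp held, with a 13.8 mm gap on the 14 mm bar.
- **Seating and turning:** The socket went down without jamming, with a downward force of at most about 13 N. The thread ran at about 0.05 N m for roughly 1.4 rad. The highest torque I read was 0.22 N m, sampled every 0.1 rad, so the true peak could be higher. It then fell to -0.12 and came back to about zero roughly 0.65 rad past the stop, and I stopped there.
- **Last checks:** The wrist camera put the top of the bar at 0.2003 m, exactly what is expected seated with the thread home, and centred within about 1 mm. The fixed scene camera put the centre about 2.5 mm off in y, probably because it views from an angle. The gripper was clear, about 110 mm above its release height.
- **Not measured directly:** The ratchet angle is inferred from the torque and the key's total turn of about 2.24 rad. I did not re-measure the bystanders' positions; I saw no contact with them, and they looked undisturbed in the last side picture.

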